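# Hold a heating-block insert square in a corner jig

### The job

First fold the jig's hinged flip stop fully down over the bed, then load the aluminium block from the worktop onto the white bed and seat it: flat on the bed, back face flush along the fence, its end against the flip stop, sloping edge facing away from the fence. Finish while holding it there: with the fingertips keep one firm diagonal push on it (about 10 newtons each forward and down) that presses it against fence and bed together, and do not let go. Leave the crucible, dropper bottle and pen where they are.

Things in the scene. Friction and masses are not known exactly. Their poses are not given: they have to be found in the camera images.
- jig: corner jig fixed to the worktop; its place and yaw vary. Origin under the centre of its base on the worktop, z up, x points to the fence (away from the robot), y along the fence. Base 170 (x) x 240 (y) mm; the white bed's top is 12 mm above the origin. A tall fixed digester stands to its right (world x from 0.60, y below 0.05 m): carry things past in front of it.
- bed: white slippery plastic bed of the jig (friction coefficient about 0.2), 170 x 240 mm, top 12 mm above its origin; same origin and axes as the jig.
- fence: aluminium fence along the far edge of the jig, same origin and axes as the jig: 20 mm thick, 240 mm long, 50 mm high above the bed; its face towards the robot is the plane x = +63 mm of the jig.
- flip_stop (a joint): angle of the steel flip stop on the fence: 0 = fully down (mechanical end), level across the bed from the fence towards the robot; grows as its free end rises, up to 1.4 rad. Starts raised; friction 0.09 N m holds it where it is left (about 1.3 N at the pad moves it). It cannot move sideways.
- stop_hinge (a point): point on the hinge axis of the stop, parallel to the jig's y: at jig (73, 81, 70) mm. Axes turn with the stop. With the stop down, its plate (12 mm thick in y) reaches 75 mm from the fence towards the robot, from 12 to 64 mm above the bed; the side that faces the block is the plane y = +75 mm of the jig.
- stop_pad (a point): centre of the top of the 24 x 20 mm rubber press pad near the free end of the flip stop, 72 mm from the hinge axis along the stop and 12 mm above it (in the stop's own frame: x -72, z +12 mm). With the stop down the pad top is 82 mm above the worktop.
- seat (a point): where the block's origin lies when the block is seated: at jig (38, 20, 12) mm, axes as the jig's.
- block: loose aluminium heating-block insert, four wells in a row on top, 50 (x) x 110 (y) x 44 (z) mm, 0.3 kg, on the worktop right of the jig. Origin: centre of its underside. Upright front face (x -25) up to z 30 mm, above it a 45 degree bevel along the whole length, from (x -25, z 30) to (x -11, z 44). Back face x +25. Grasp it low across its 50 mm width.
- bevel (a point): middle of the block's bevel face, at block (-18, 0, 37) mm; axes as the block's. The outward normal points half up, half along -x.
- crucible: white porcelain crucible with lid, 45 mm across, 46 mm high, loose bystander; origin under its centre.
- dropper: small dropper bottle, 35 mm across, 104 mm high, loose bystander; origin under its centre.
- pen: blue and white marker pen, 137 mm long along its y, 17 mm thick, loose bystander; origin under its centre.

How it is judged:
By the outcome, as a careful person would: the job done as asked, in the order asked, and still so for the second after the job is handed in, while the arm keeps its last pose, push and grip.
It also fails if it takes over 72 s, if anything falls off the work surface, if the arm or the gripper's body presses on something with over 40 N, if the wrist force passes 120 N, or if a joint passes its speed limit or range.

### The arm

A 6-joint arm with a two-finger parallel gripper is mounted at the origin on a cart in front of the work surface, level with it; the furniture and walls round the work are solid. World frame = base frame: x ahead of the robot, y to its left, z up, the work surface at z = 0. Lengths are in m, angles in degrees, forces in N, time in s.
With the tool pointing down it reaches from about 0.35 to 0.85 m from the base axis. Payload 8.1 kg.
Tool frame: the origin (TCP) lies between the finger pads; the fingertips stand 19 mm ahead of it and the grasp point (between the pads) is the TCP; x points along the fingers, y is the direction in which the jaws open and shut, and the axes are right-handed (so a half turn about x gives the same grasp; the last joint's range is limited). The gripper opens to 93 mm and grips with 3 to 60 N. Pads are 15 mm wide; open, the fingers measure 128 mm over their backs; the gripper's body (75 mm by 188 mm) begins 65 mm behind the grasp point.
Start: joints at [65.409, 7.471, 85.268, -0, 87.261, -4.893], TCP at [0.202, 0.565, 0.238] pointing down, gripper open.
Joint ranges: [-169.43, 169.43], [-51.17, 129.36], [1.28, 143.12], [-76.62, 256.62], [0, 156.53], [-152.29, 152.29]. Speed limits (degrees/s): [136.94, 136.94, 159.86, 180, 180, 180].

### API

Orientations are given as [roll, pitch, yaw] about the fixed x, y, z axes, in that order (R = Rz(yaw) Ry(pitch) Rx(roll)).
In Python, from workcell import env gives the robot as it stands.
- The arm moves only by the shell command python3 -m handwheel 'ROWS'. ROWS is JSON, a list of rows, each a list of 3 entries, a list of its own where there are three numbers: the shift along the tool's x, y, z in units of 0.2 m (1.0 is 0.2 m), then the turn, a rotation vector about the tool's x, y, z in units of 45 degrees (1.0 is 45 degrees), then the closure, from -1 (fully open) to 1 (shut), so that 0 is half open. In form: [[[x, y, z], [ax, ay, az], jaw], ...]. A call has 1 to 10 rows; each row shifts and turns the commanded pose from where the row before left it, along the tool's axes as they then stand; what a row does not reach is not made up. A row lasts 1/12 s, in which the tool goes at most 41.7 mm and 7.16 degrees, less where a joint would pass 70% of its speed; a pose out of reach is approached as far as the arm can. A call with a number of a shift or a turn outside -1 to 1 is refused whole. A call with a gripper value outside its range is refused whole. The fingers move at their own pace and stop on an object; the grip force is fixed at half the most. Time passes only in rows, so rows that do not move let the fingers close. It gives the time, the measured TCP pose, the force and the opening at its end, in the units of the state.
- env.get_state(): the state, without advancing time (a new reading comes with each control period).
- env.capture(name): name is "scene" or "top" or "wrist"; returns (picture, depth): 384x512x3 uint8, red, green, blue; 384x512 float32, m along the optical axis (not along the pixel's ray), 0 where there is no reading.
- env.get_calibration(name): a dict with "mtx" (3x3 intrinsics, pixels), "k1" (the pictures are not rectified: a ray, as slopes to the right and down, at radius r is drawn at 1 + k1 r^2 times it, then the intrinsics apply), "xyz" and "attitude" of the camera in the world. Camera axes: x right, y up, looking along -z (the intrinsics and any distortion apply to the point x, -y, -z); pixel columns grow to the right and rows downward; lengths in m; the calibration is good to about 2 mm. A picture is of the moment at which its call begins: read the wrist's pose just before it. get_calibration takes no time and is no camera call; for the wrist camera it gives the pose at the moment of the call.
- env.hand_in(): hands the job in, once; it reports no verdict.
Trained networks look in the newest picture that a camera, given by its name, has taken for a name from the list of things; names that differ only in an ending like _2 or _b are one class to them, and where a whole thing is asked for, a point or a joint stands for the part that bears it (a point fixed in the world has none). Each returns a list of dicts, best first, with "confidence" (0 to 1); they miss things now and then, are a little off and sometimes report something else, mostly with a low value. They report only what shows in the picture. A call takes as long as a camera call.
- env.spot_in(camera, name): "rect" ([left, top, right, bottom] in pixels, round what is visible of it).
The state is a dict: "time_s": time; "joint_pos": joint angles; "qd": joint speeds; "effort": joint torques, N m; "tool_pos": TCP position; "ee_rot": TCP orientation; "contact_force": force on the tool from outside, world axes, zero at the start; "ft_torque": the same for the moment, N m; "gripper_width": finger opening in m.
Only numpy, scipy, OpenCV 4.12 (cv2) and the standard library are available. Lean on these libraries where they do the work, as an engineer would, in place of code of your own. Each camera call takes 0.05 s, during which the arm holds its last target. There are 200 camera calls.

## Working session

There is one attempt and no reset: what is moved stays moved. The work goes in short steps, Python scripts to look and compute and a shell command to move; the robot and the scene stay as the last step left them, time stands still between calls to the robot, and variables do not carry over. Pictures are saved under pics/ and viewed, about 8 in all and at most 12, crops included, and the job is handed in when it is done.

```bash
ls; mkdir -p pics; cat > h.py <<'E'
import numpy as np, cv2
from scipy.spatial.transform import Rotation as R
from workcell import env
def cal(n):
    c=env.get_calibration(n); return c
def cloud(c,depth):
    K=np.array(c["mtx"]);h,w=depth.shape
    u,v=np.meshgrid(np.arange(w),np.arange(h))
    xd=(u-K[0,2])/K[0,0]; yd=(v-K[1,2])/K[1,1]
    x,y=xd.copy(),yd.copy()
    for _ in range(10):
        s=1+c["k1"]*(x*x+y*y); x=xd/s;y=yd/s
    P=np.stack([x*depth,-y*depth,-depth],-1)
    Rm=att(c)
    W=P@Rm.T+np.array(c["xyz"]); W[depth<=0]=np.nan
    return W
def att(c):
    a=np.array(c["attitude"])
    return a if a.shape==(3,3) else R.from_euler("xyz",a,degrees=True).as_matrix()
E
python3 - <<'E'
from h import *
s=env.get_state();print(s)
for n in("scene","top"):
    p,d=env.capture(n);c=cal(n);print(n,c)
    cv2.imwrite(f"pics/{n}0.png",p[:,:,::-1]);np.savez(f"pics/{n}0.npz",p=p,d=d,W=cloud(c,d))
    for o in("jig","bed","fence","flip_stop","stop_pad","block","bevel","crucible","dropper","pen"):
        r=env.spot_in(n,o); print(o,[(np.round(q["rect"]).tolist(),round(q["confidence"],2)) for q in r[:2]])
a=cv2.imread("pics/scene0.png")
E
```

```text
pics
{'time_s': 0.0, 'joint_pos': array([ 6.54105121e+01,  7.51537113e+00,  8.53290758e+01, -4.74516622e-04,
        8.72603901e+01, -4.89396981e+00]), 'qd': array([-0.10589204,  0.05690424, -0.07898005,  0.09959493, -0.09526136,
        0.00526014]), 'effort': array([ 1.65382611e-03, -5.59853375e+01, -4.91752768e+01,  7.68359983e-02,
        3.54992808e-02, -1.23166910e-04]), 'tool_pos': array([0.20198278, 0.56441869, 0.23658662]), 'ee_rot': array([ -94.63495703,   89.89516189, -114.33045199]), 'contact_force': array([-0.30768251, -0.32144604,  0.48328815]), 'ft_torque': array([-0.0002476 , -0.0091566 ,  0.00354966]), 'gripper_width': 0.09287290874617134}
scene {'mtx': array([[346.97627179,   0.        , 254.67470326],
       [  0.        , 346.97627179, 192.02228265],
       [  0.        ,   0.        ,   1.        ]]), 'k1': -0.07759339884333868, 'xyz': array([-0.02158654, -0.61090912,  0.76862036]), 'attitude': array([ 51.489184  ,   0.32590602, -39.56899307])}
jig [([196.0, 132.0, 264.0, 206.0], 0.58), ([268.0, 214.0, 282.0, 224.0], 0.38)]
bed []
fence [([229.0, 144.0, 263.0, 18
[... 448 characters left out ...]
],
       [  0.        ,   0.        ,   1.        ]]), 'k1': -0.11044475437645422, 'xyz': array([0.31210191, 0.07059535, 1.26260537]), 'attitude': array([ 9.66191858e+00,  8.80127887e-02, -9.08647823e+01])}
jig [([169.0, 152.0, 244.0, 207.0], 0.9)]
bed [([168.0, 159.0, 248.0, 205.0], 0.71)]
fence [([166.0, 153.0, 241.0, 164.0], 0.78), ([279.0, 178.0, 292.0, 193.0], 0.38)]
flip_stop [([174.0, 150.0, 181.0, 175.0], 0.61)]
stop_pad [([172.0, 151.0, 181.0, 174.0], 0.45)]
block [([331.0, 198.0, 367.0, 223.0], 0.92)]
bevel [([334.0, 201.0, 368.0, 224.0], 0.62)]
crucible [([280.0, 176.0, 293.0, 193.0], 0.48)]
dropper [([381.0, 185.0, 394.0, 196.0], 0.66)]
pen [([102.0, 210.0, 143.0, 216.0], 0.63)]
```

```bash
python3 - <<'E'
from h import *
a=cv2.imread("pics/top0.png")[130:260,80:420]
cv2.imwrite("pics/v1.png",cv2.resize(a,None,fx=2.3,fy=2.3,interpolation=cv2.INTER_CUBIC))
b=cv2.imread("pics/scene0.png")[110:320,180:390]
cv2.imwrite("pics/v2.png",cv2.resize(b,None,fx=2.8,fy=2.8,interpolation=cv2.INTER_CUBIC))
z=np.load("pics/top0.npz");W=z["W"]
def comp(lo,hi,box):
    x0,y0,x1,y1=box;S=W[y0:y1,x0:x1].reshape(-1,3)
    S=S[(S[:,2]>lo)&(S[:,2]<hi)]
    q=cv2.minAreaRect((S[:,:2]*1000).astype(np.float32))
    return len(S),q,np.round(np.median(S[:,2]),4)
print("block",comp(.02,.06,(322,190,376,232)))
print("fence",comp(.054,.068,(155,145,255,172)))
print("jigall",comp(.007,.08,(155,145,260,215)))
print("bed",comp(.007,.02,(155,145,260,215)))
print("table z",np.nanmedian(W[230:250,200:300,2]))
for n,b in dict(cruc=(276,172,297,197),drop=(376,180,398,200)).items(): print(n,comp(.02,.12,b))
S=W[145:180,165:190].reshape(-1,3);S=S[S[:,2]>.075];print(len(S),np.round(S[np.argsort(S[:,2])][::-3][:12],3))
E
```

```text
block (551, ((450.26153564453125, -236.27857971191406), (50.55699920654297, 112.83904266357422), 14.38617992401123), np.float64(0.0429))
fence (412, ((644.7571411132812, 244.38970947265625), (241.41529846191406, 21.61500358581543), 88.48780822753906), np.float64(0.062))
jigall (3621, ((567.606201171875, 245.59112548828125), (358.4945983886719, 176.08953857421875), 88.72857666015625), np.float64(0.013))
bed (2998, ((567.62451171875, 264.3149108886719), (320.4721984863281, 175.81829833984375), 88.91925048828125), np.float64(0.0124))
table z -0.8450346456682569
cruc (227, ((547.76806640625, -22.89426040649414), (69.31478881835938, 61.195709228515625), 89.86833953857422), np.float64(0.038))
drop (135, ((520.3597412109375, -358.4305419921875), (34.07789993286133, 27.561138153076172), 24.181385040283203), np.float64(0.0548))
187 [[0.615 0.333 0.151]
 [0.612 0.324 0.149]
 [0.616 0.331 0.148]
 [0.613 0.316 0.146]
 [0.604 0.328 0.145]
 [0.616 0.325 0.145]
 [0.616 0.322 0.144]
 [0.607 0.322 0.143]
 [0.598 0.325 0.143]
 [0.62  0.32  0.141]
 [0.604 0.323 0.141]
 [0.621 0.323 0.141]]
```

View pics/v1.png

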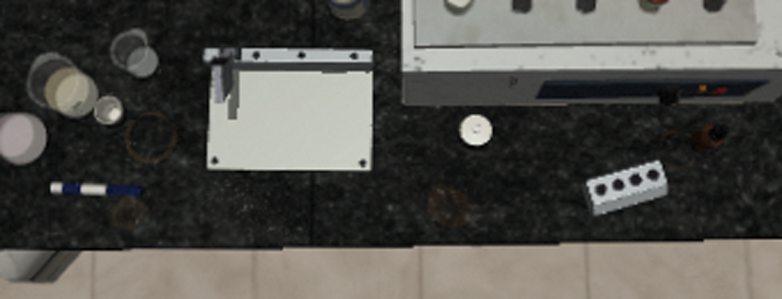

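View pics/v2.png

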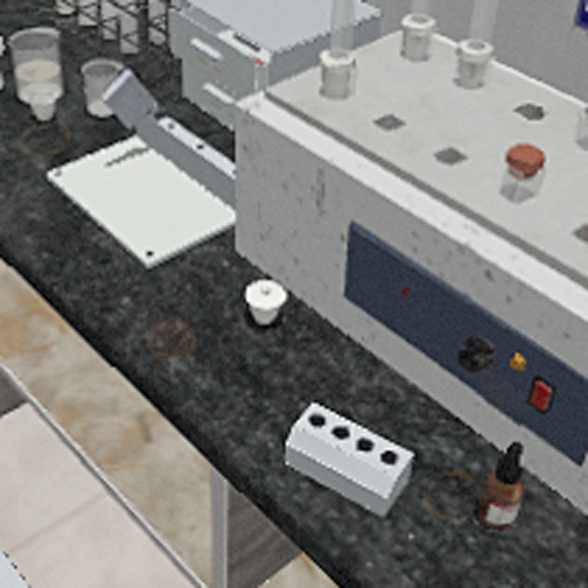

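Top view: the jig is at crop x 205–372, with the stop raised at its left end. The block is at (627,187), rotated about 14°, with its bevel apparently facing the robot. The pen is far left, the crucible lies between jig and block, and the dropper is right of the block. The scene view agrees. Next I refine the poses.

```bash
python3 - <<'E'
from h import *
z=np.load("pics/top0.npz");W=z["W"];p=z["p"].astype(int)
x0,y0,x1,y1=155,145,260,215
S=W[y0:y1,x0:x1].reshape(-1,3);C=p[y0:y1,x0:x1].reshape(-1,3)
m=(C.min(1)>150)&(S[:,2]>.004)&(S[:,2]<.022)
print("bed white",cv2.minAreaRect((S[m][:,:2]*1000).astype(np.float32)),np.median(S[m][:,2]),np.round(np.percentile(S[m][:,:2],[1,99],axis=0),3))
# fence face (front edge) & ends
m=(S[:,2]>.056)&(S[:,2]<.068)&(S[:,0]>.62); F=S[m]
print("fence pct",np.round(np.percentile(F,[1,50,99],axis=0),4))
for n in("top","scene"):
    W=np.load(f"pics/{n}0.npz")["W"]
    S=W.reshape(-1,3); m=(abs(S[:,0]-.62)<.06)&(abs(S[:,1]-.325)<.03)&(S[:,2]>.085)&(S[:,2]<.17)
    Q=S[m];print(n,len(Q),np.round(np.percentile(Q,[2,50,98],axis=0),3))
    u,s,vt=np.linalg.svd((Q-Q.mean(0))[:,[0,2]],full_matrices=False);print("dir",vt,s)
    i=Q[:,2].argsort()[::-1]; print(np.round(Q[i][::max(1,len(i)//12)],3).tolist())
    # block bevel side
    yaw=np.radians(14.4);c=np.array([.450,-.236]);ex=np.array([np.cos(yaw),np.sin(yaw)]);ey=np.array([-ex[1],ex[0]])
    d=S[:,:2]-c; bx=d@ex;by=d@ey; m=(abs(by)<.05)&(abs(bx)<.04)&(S[:,2]>.004)
    for lo in range(-30,30,5):
        k=m&(bx*1000>=lo)&(bx*1000<lo+5)
        if k.sum()>3: print(lo,k.sum(),np.round(np.median(S[k,2]),4),end="; ")
    print()
s=env.get_state();print(R.from_euler("xyz",s["ee_rot"],degrees=True).as_matrix().round(3))
E
```

```text
bed white ((560.810302734375, 245.87759399414062), (238.76419067382812, 145.80564880371094), 88.8213882446289) 0.012351257255119208 [[0.488 0.129]
 [0.632 0.363]]
fence pct [[0.6321 0.124  0.0565]
 [0.6438 0.2223 0.0623]
 [0.6557 0.362  0.0677]]
top 157 [[0.566 0.317 0.087]
 [0.601 0.322 0.126]
 [0.644 0.333 0.149]]
dir [[-0.83369057  0.55223187]
 [ 0.55223187  0.83369057]] [0.27125091 0.21058395]
[[0.615, 0.333, 0.151], [0.61, 0.322, 0.145], [0.595, 0.322, 0.142], [0.599, 0.32, 0.139], [0.622, 0.315, 0.135], [0.582, 0.33, 0.131], [0.577, 0.328, 0.126], [0.568, 0.329, 0.121], [0.575, 0.321, 0.117], [0.59, 0.32, 0.108], [0.609, 0.319, 0.099], [0.587, 0.32, 0.093], [0.632, 0.319, 0.085]]
-30 7 0.0064; -25 49 0.0329; -20 45 0.038; -15 48 0.0429; -10 47 0.0442; -5 46 0.044; 0 47 0.0439; 5 44 0.0445; 10 48 0.0442; 15 47 0.0444; 20 41 0.0439; 25 4 0.0415; 
scene 190 [[0.568 0.313 0.087]
 [0.6   0.318 0.115]
 [0.631 0.329 0.145]]
dir [[-0.81109776  0.58491061]
 [-0.58491061 -0.81109776]] [0.24704016 0.21757302]
[[0.61, 0.311, 0.148], [0.602, 0.319, 0.139], [0.61, 0.318, 0.133], [0.611, 0.321, 0.127], [0.571, 0.315, 0.124], [0.577, 0.318, 0.12], [0.59, 0.317, 0.115], [0.609, 0.319, 0.112], [0.6, 0.319, 0.106], [0.603, 0.318, 0.102], [0.589, 0.317, 0.099], [0.622, 0.32, 0.093], [0.625, 0.318, 0.089]]
-30 124 0.0187; -25 183 0.0291; -20 100 0.0375; -15 93 0.0417; -10 63 0.0443; -5 57 0.0447; 0 56 0.0441; 5 54 0.0444; 10 53 0.0448; 15 54 0.0442; 20 49 0.0441; 
[[-0.     0.337  0.941]
 [ 0.     0.941 -0.337]
 [-1.     0.    -0.   ]]
```

```bash
python3 -m handwheel '[[[0,0,0],[-0.146,0,0],1],[[0,0,0],[-0.146,0,0],1],[[0,0,0],[-0.146,0,0],1],[[0,-0.17,0.1],[0,0,0],1],[[0,-0.17,0.1],[0,0,0],1],[[0,-0.17,0.1],[0,0,0],1],[[0,-0.17,0.1],[0,0,0],1],[[0,-0.17,0.1],[0,0,0],1],[[0,-0.17,0.1],[0,0,0],1],[[0,-0.165,0.1],[0,0,0],1]]'
```

```text
time_s: 1.93
tool_pos: [0.3428, 0.3262, 0.2379]
ee_rot: [32.5, 90.0, 32.5]
contact_force: [0.3, -0.6, 0.2]
gripper_width: 0.0308
```

```bash
python3 -m handwheel '[[[0,0,0.18],[0,0,0],1],[[0,0,0.18],[0,0,0],1],[[0,0,0.18],[0,0,0],1],[[0,0,0.18],[0,0,0],1],[[0,0,0.18],[0,0,0],1],[[0,0,0.18],[0,0,0],1],[[0,0,0.18],[0,0,0],1],[[0,0,0.18],[0,0,0],1],[[0,0,0.19],[0,0,0],1],[[0,0,0],[0,0,0],1]]'
python3 - <<'E'
from h import *
p,d=env.capture("wrist");c=cal("wrist");np.savez("pics/w0.npz",p=p,d=d,W=cloud(c,d));cv2.imwrite("pics/v3.png",p[:,:,::-1]);print(c["xyz"],c["attitude"])
print(env.get_state()["tool_pos"])
E
```

```text
time_s: 2.77
tool_pos: [0.6729, 0.3258, 0.2313]
ee_rot: [-144.6, 89.7, -144.8]
contact_force: [-0.4, -1.3, -1.8]
gripper_width: 0.0003
[0.58815306 0.32758999 0.38097401] [-16.93310968   0.16467973  89.87359382]
[0.67032058 0.32644689 0.23232626]
```

View pics/v3.png

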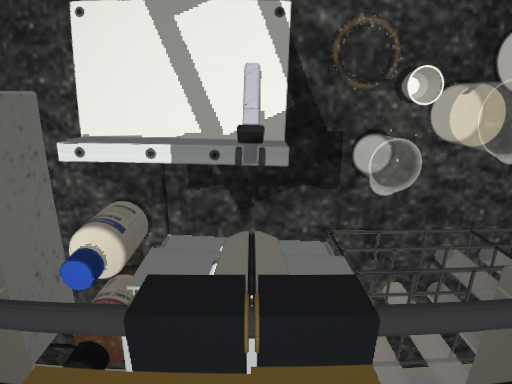

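```bash
python3 - <<'E'
from h import *
W=np.load("pics/w0.npz")["W"]
for n in("w0","top0","scene0"):
    W=np.load(f"pics/{n}.npz")["W"];S=W[:250].reshape(-1,3) if n=="w0" else W.reshape(-1,3)
    for x in np.arange(.56,.86,.02):
        m=(abs(S[:,0]-x)<.01)&(S[:,1]>.22)&(S[:,1]<.43)
        if m.sum()>5: print(n,round(x,2),m.sum(),np.round(np.percentile(S[m,2],[5,50,98]),3))
# stop/pad by wrist
W=np.load("pics/w0.npz")["W"]; print(np.round(W[60:165:6,252],3).tolist())
m=(W[...,2]>.055)&(W[...,2]<.07)&(abs(W[...,0]-.645)<.03); Q=W[:200][m[:200]]
print(cv2.minAreaRect((Q[:,:2]*1000).astype(np.float32)))
E
```

```text
w0 0.56 3399 [0.002 0.014 0.125]
w0 0.58 3532 [0.002 0.014 0.137]
w0 0.6 3535 [0.002 0.014 0.148]
w0 0.62 3165 [0.002 0.014 0.149]
w0 0.64 4219 [0.002 0.063 0.092]
w0 0.66 2403 [0.001 0.063 0.236]
w0 0.68 2706 [0.001 0.002 0.004]
w0 0.7 2543 [0.001 0.002 0.004]
w0 0.72 2465 [0.001 0.002 0.004]
w0 0.74 2485 [0.001 0.002 0.09 ]
w0 0.76 2539 [0.001 0.01  0.045]
w0 0.78 7 [0.009 0.012 0.013]
top0 0.56 369 [-0.002  0.011  0.117]
top0 0.58 394 [-0.002  0.012  0.131]
top0 0.6 367 [-0.002  0.012  0.143]
top0 0.62 348 [-0.002  0.011  0.147]
top0 0.64 449 [-0.002  0.04   0.093]
top0 0.66 147 [-0.003  0.007  0.076]
top0 0.68 282 [-0.003  0.001  0.005]
top0 0.7 319 [-0.004  0.001  0.005]
top0 0.72 368 [-0.004  0.001  0.138]
top0 0.74 835 [-0.003  0.105  0.159]
top0 0.76 527 [-0.003  0.007  0.168]
top0 0.78 723 [0.086 0.162 0.168]
top0 0.8 479 [0.087 0.164 0.169]
top0 0.82 380 [0.162 0.165 0.169]
top0 0.84 370 [0.161 0.165 0.169]
scene0 0.56 328 [-0.855 -0.402  0.059]
scene0 0.58 213 [-0.003  0.011  0.131]
scene0 0.6 240 [-0.002  0.012  0.143]
scene0 0.62 213 [-0.003  0.011  0.141]
scene0 0.64 370 [-0.001  0.038  0.082]
scene0 0.66 20 [-0.003  0.06   0.069]
scene0 0.72 111 [-0.004 -0.001  0.136]
scene0 0.74 619 [-0.002  0.115  0.156]
scene0 0.76 406 [-0.003  0.032  0.165]
scene0 0.78 147 [0.088 0.164 0.166]
scene0 0.8 153 [0.117 0.163 0.166]
scene0 0.82 150 [0.091 0.164 0.166]
scene0 0.84 185 [0.086 0.163 0.166]
[[0.548, 0.327, 0.014], [0.564, 0.327, 0.123], [0.569, 0.327, 0.126], [0.574, 0.327, 0.129], [0.578, 0.327, 0.132], [0.582, 0.327, 0.134], [0.587, 0.327, 0.138], [0.591, 0.327, 0.14], [0.595, 0.327, 0.142], [0.599, 0.327, 0.145], [0.604, 0.327, 0.147], [0.608, 0.327, 0.148], [0.612, 0.327, 0.149], [0.618, 0.327, 0.139], [0.625, 0.327, 0.116], [0.633, 0.327, 0.102], [0.64, 0.327, 0.09], [0.649, 0.327, 0.076]]
((645.0326538085938, 340.5487365722656), (524.4829711914062, 59.84270477294922), 89.99880981445312)
```

```bash
python3 -m handwheel '[[[0.19,0,0],[0,0,0],1],[[0.195,0,0],[0,0,0],1],[[0,0,-0.16],[0,0,0],1],[[0.01,0,-0.09],[0,0,0],1],[[0.02,0,-0.05],[0,0,0],1],[[0.05,0,-0.055],[0,0,0],1],[[0.055,0,-0.043],[0,0,0],1],[[0,0,0],[0,0,0],1]]'
python3 -m handwheel '[[[0.035,0,-0.018],[0,0,0],1],[[0.035,0,-0.015],[0,0,0],1],[[0.03,0,-0.01],[0,0,0],1],[[0.03,0,-0.01],[0,0,0],1],[[0,0,0],[0,0,0],1]]'
```

```text
time_s: 3.48
tool_pos: [0.5855, 0.3282, 0.1322]
ee_rot: [-165.4, 89.8, -165.3]
contact_force: [-0.4, -0.1, -0.7]
gripper_width: 0.0005
time_s: 3.9
tool_pos: [0.5771, 0.3276, 0.1058]
ee_rot: [-155.0, 89.9, -155.0]
contact_force: [0.0, -0.8, -1.0]
gripper_width: 0.0006
```

```bash
python3 -m handwheel '[[[0.02,0,0],[0,0,0],1],[[0.02,0,0],[0,0,0],1],[[0.01,0,0],[0,0,0],1],[[0.01,0,0],[0,0,0],1],[[0,0,0],[0,0,0],1]]'
```

```text
time_s: 4.32
tool_pos: [0.5786, 0.3282, 0.1007]
ee_rot: [19.1, 89.9, 19.1]
contact_force: [-16.2, -8.5, 32.0]
gripper_width: -0.0001
```

```bash
python3 -m handwheel '[[[-0.18,0,0],[0,0,0],1],[[-0.18,0,0],[0,0,0],1],[[-0.18,0,-0.05],[0,0,0],1],[[-0.05,0,-0.19],[0,0,0],1],[[0,0,-0.19],[0,0,0],1],[[0,0,-0.1],[0,0,0],0.2],[[0,0,0],[0,0,0],-1]]'
python3 - <<'E'
from h import *
p,d=env.capture("wrist");c=cal("wrist");p2,d2=env.capture("top")
for P,D,n in((p,d,"w1"),(p2,d2,"t1")):
    W=cloud(c if n=="w1" else cal("top"),D);np.savez(f"pics/{n}.npz",p=P,d=D,W=W);S=W.reshape(-1,3)
    m=(abs(S[:,0]-.60)<.06)&(abs(S[:,1]-.327)<.02)&(S[:,2]>.05)&(S[:,2]<.12)
    Q=S[m];print(n,len(Q),[ (round(x,2),np.round(np.percentile(Q[abs(Q[:,0]-x)<.005,2],[50,95]),4).tolist()) for x in np.arange(.54,.66,.01) if (abs(Q[:,0]-x)<.005).sum()>2], np.round(np.percentile(Q[:,:2],[2,98],axis=0),4).tolist())
cv2.imwrite("pics/v4.png",p[:,:,::-1]);print(env.get_state()["tool_pos"])
E
```

```text
time_s: 4.9
tool_pos: [0.4691, 0.3284, 0.2141]
ee_rot: [139.8, 90.0, 139.9]
contact_force: [-2.0, -0.3, 0.2]
gripper_width: 0.0094
w1 717 [(np.float64(0.56), [0.0682, 0.0819]), (np.float64(0.57), [0.0831, 0.0844]), (np.float64(0.58), [0.0834, 0.0842]), (np.float64(0.59), [0.0781, 0.0838]), (np.float64(0.6), [0.0769, 0.078]), (np.float64(0.64), [0.0796, 0.0802]), (np.float64(0.65), [0.0786, 0.0807])] [[0.5633, 0.3144], [0.6517, 0.3377]]
t1 208 [(np.float64(0.56), [0.0755, 0.0844]), (np.float64(0.57), [0.0814, 0.0838]), (np.float64(0.58), [0.0822, 0.0864]), (np.float64(0.59), [0.0789, 0.0831]), (np.float64(0.6), [0.0746, 0.0777]), (np.float64(0.61), [0.0754, 0.0795]), (np.float64(0.62), [0.0749, 0.0785]), (np.float64(0.63), [0.0757, 0.0788]), (np.float64(0.64), [0.0724, 0.0797]), (np.float64(0.65), [0.0753, 0.0804])] [[0.5629, 0.3077], [0.6545, 0.344]]
[0.47202226 0.3281447  0.21402591]
```

View pics/v4.png

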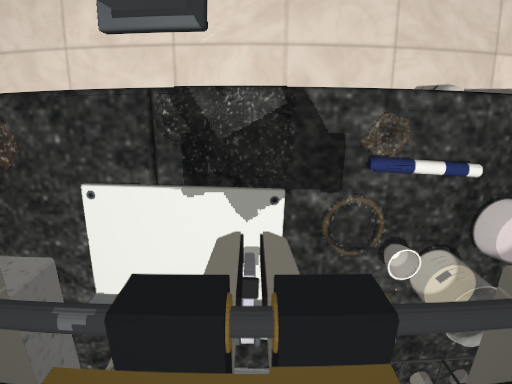

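Wrist view: the stop (around 250,280) lies level across the bed. Depth puts the pad at 83 mm and the plate at 77 mm, so it is down. Next the block.

```bash
python3 -m handwheel '[[[0,-0.2,0],[0,0,0],-1],[[0,-0.2,0],[0,0,0],-1],[[0,-0.2,0],[0,0,0],-1],[[0,-0.2,0],[0,0,0],-1],[[0,-0.2,0],[0,0,0],-1],[[0,-0.2,0],[0,0,0],-1],[[0,-0.2,0],[0,0,0],-1],[[0,-0.2,0],[0,0,0],-1],[[0,-0.2,0],[0,0,0],-1],[[0,-0.2,0],[0,0,0],-1]]'
python3 -m handwheel '[[[0,-0.2,-0.03],[0,0,0],-1],[[0,-0.2,-0.03],[0,0,0],-1],[[0,-0.2,-0.03],[0,0,0],-1],[[0,-0.2,-0.02],[0,0,0],-1],[[0,0,0],[0.153,0,0],-1],[[0,0,0],[0.153,0,0],-1],[[0,0,0],[0.153,0,0],-1],[[0,0,0],[0.153,0,0],-1],[[0,0,0],[0.153,0,0],-1]]'
python3 -m handwheel '[[[0,0,0],[0.153,0,0],-1],[[0,0,0],[0.153,0,0],-1],[[0,0,0],[0.153,0,0],-1],[[0,0,0],[0.153,0,0],-1],[[0,0,0],[0.153,0,0],-1],[[0,0,0],[0.15,0,0],-1],[[0,0,0],[0,0,0],-1]]'
cat >> h.py <<'E'
def blk(name,box=None,c0=(.45,-.236),top=.044,r=.1):
    p,d=env.capture(name);W=cloud(cal(name),d);S=W.reshape(-1,3)
    m=(abs(S[:,0]-c0[0])<r)&(abs(S[:,1]-c0[1])<r)&(abs(S[:,2]-top)<.004)
    Q=S[m];return p,W,Q
E
python3 - <<'E'
from h import *
s=env.get_state();M=R.from_euler("xyz",s["ee_rot"],degrees=True).as_matrix();print(s["tool_pos"],M.round(3).tolist(),s["joint_pos"].round(1))
p,W,Q=blk("wrist")
# top face 36 x 110 (x -11..25)
print(len(Q),cv2.minAreaRect((Q[:,:2]*1000).astype(np.float32)),np.median(Q[:,2]))
cv2.imwrite("pics/v5.png",p[:,:,::-1])
E
```

```text
time_s: 5.83
tool_pos: [0.4726, -0.075, 0.2139]
ee_rot: [-33.2, 90.0, -33.3]
contact_force: [0.7, 0.3, 0.3]
gripper_width: 0.0842
time_s: 6.58
tool_pos: [0.4505, -0.2336, 0.2135]
ee_rot: [-97.3, 90.0, -132.1]
contact_force: [0.6, -0.3, 0.0]
gripper_width: 0.093
time_s: 7.17
tool_pos: [0.4506, -0.2333, 0.2135]
ee_rot: [-28.4, 90.0, -104.4]
contact_force: [0.2, 0.4, 0.4]
gripper_width: 0.0927
[ 0.45061329 -0.23326269  0.213547  ] [[-0.0, 0.97, 0.242], [-0.0, 0.242, -0.97], [-1.0, -0.0, 0.0]] [-33.1  -6.3 101.6  -0.   84.6 -47.2]
4045 ((453.7184143066406, -235.46090698242188), (42.24789810180664, 109.58015441894531), 15.703144073486328) 0.04507199699797321
```

View pics/v5.png

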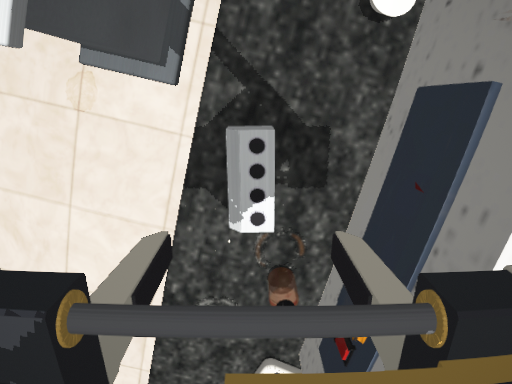

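The wrist view shows the block centred between the open fingers at (252,180), with its bevel side to the left (robot side). I descend.

```bash
python3 -m handwheel '[[[0.19,-0.005,0.015],[0,0,0],-1],[[0.19,0,0],[0,0,0],-1],[[0.19,0,0],[0,0,0],-1],[[0.19,0,0],[0,0,0],-1],[[0.12,0,0],[0,0,0],-1],[[0.06,0,0],[0,0,0],-1],[[0,0,0],[0,0,0],-1]]'
python3 -m handwheel '[[[0,0,0],[0,0,0],1],[[0,0,0],[0,0,0],1],[[0,0,0],[0,0,0],1],[[0,0,0],[0,0,0],1],[[0,0,0],[0,0,0],1],[[0,0,0],[0,0,0],1],[[0,0,0],[0,0,0],1],[[0,0,0],[0,0,0],1]]'
```

```text
time_s: 7.8
tool_pos: [0.4479, -0.2342, 0.0225]
ee_rot: [-137.1, 89.7, 147.4]
contact_force: [-1.2, 0.6, -0.3]
gripper_width: 0.0929
time_s: 8.47
tool_pos: [0.4502, -0.2354, 0.0261]
ee_rot: [37.2, 90.0, -38.4]
contact_force: [-0.2, 0.3, 4.2]
gripper_width: 0.0502
```

```bash
python3 -m handwheel '[[[-0.1,0,0],[0,0,0],1],[[-0.17,0,0],[0,0,0],1],[[-0.17,0,0],[0,0,0],1],[[-0.17,0,0],[0,0,0],1],[[0,0,0],[0.116,0,0],1],[[0,0,0],[0.116,0,0],1],[[0,0,0],[0.117,0,0],1],[[0,0,-0.1],[0,0,0],1],[[0,0,-0.18],[0,0,0],1],[[0,0,-0.18],[0,0,0],1]]'
python3 -m handwheel '[[[0,0,-0.18],[0,0,0],1],[[0,0,-0.18],[0,0,0],1],[[0,0,-0.18],[0,0,0],1],[[0,0,-0.18],[0,0,0],1],[[0,0,-0.18],[0,0,0],1],[[0,0,-0.18],[0,0,0],1],[[0,0,-0.18],[0,0,0],1],[[0,0,-0.18],[0,0,0],1],[[0,0,-0.18],[0,0,0],1],[[0,0,0],[0,0,0],1]]'
```

```text
time_s: 9.3
tool_pos: [0.4512, -0.1427, 0.1469]
ee_rot: [-114.5, 89.9, 154.0]
contact_force: [0.6, 0.9, -3.0]
gripper_width: 0.0499
time_s: 10.13
tool_pos: [0.4583, 0.1862, 0.1472]
ee_rot: [-161.0, 89.8, 108.0]
contact_force: [-0.5, 0.5, -2.7]
gripper_width: 0.0499
```

```bash
python3 -m handwheel '[[[0,0.15,-0.09],[0,0,0],1],[[0,0.15,-0.09],[0,0,0],1],[[0,0.15,-0.09],[0,0,0],1],[[0,0.15,-0.09],[0,0,0],1],[[0,0,0],[0,0,0],1],[[0,0,0],[0,0,0],1]]'
python3 - <<'E'
from h import *
s=env.get_state();M=R.from_euler("xyz",s["ee_rot"],degrees=True).as_matrix();t=s["tool_pos"];print(t,M.round(4).tolist())
p,d=env.capture("wrist");W=cloud(cal("wrist"),d);cv2.imwrite("pics/v6.png",p[:,:,::-1]);np.savez("pics/w2.npz",p=p,W=W)
P,D=env.capture("top");T=cloud(cal("top"),D);np.savez("pics/t2.npz",p=P,W=T)
for n,X in(("w",W),("t",T)):
    S=X.reshape(-1,3);q=(abs(S[:,0]-.58)<.08)&(abs(S[:,1]-.256)<.08)&(S[:,2]>.155)&(S[:,2]<.172);Q=S[q]
    if len(Q)>10: print(n,"block",len(Q),cv2.minAreaRect((Q[:,:2]*1000).astype(np.float32)),np.median(Q[:,2]))
    F=S[(abs(S[:,2]-.062)<.004)&(S[:,0]>.625)&(S[:,0]<.665)&(S[:,1]>.10)&(S[:,1]<.30)]
    if len(F)>10:
        print(n,"fence",len(F),np.polyfit(F[:,1],F[:,0],1),np.percentile(F[:,0],[3,97]),F[:,1].min())
        ys=np.arange(.14,.3,.01);e=[np.percentile(F[abs(F[:,1]-y)<.005,0],[4]) if (abs(F[:,1]-y)<.005).sum()>5 else [np.nan] for y in ys];e=np.array(e)[:,0];k=~np.isnan(e);print("front edge slope",np.polyfit(ys[k],e[k],1),np.round(e,4))
E
```

```text
time_s: 10.63
tool_pos: [0.5807, 0.2502, 0.1447]
ee_rot: [-70.0, 89.7, -161.2]
contact_force: [0.4, -0.1, -2.7]
gripper_width: 0.0497
[0.58071451 0.25017583 0.14474917] [[-0.0042, 0.9998, -0.022], [-0.0014, -0.022, -0.9998], [-1.0, -0.0042, 0.0015]]
w block 18062 ((579.8380126953125, 248.8427734375), (111.77686309814453, 82.63542175292969), 86.8517837524414) 0.164539661535758
w fence 2952 [-0.00222341  0.64441046] [0.63397804 0.65349492] 0.12283502997515172
front edge slope [-0.117964    0.66571169] [   nan    nan    nan    nan    nan    nan 0.6488 0.6434 0.6371 0.6332
 0.6335 0.6339 0.6341 0.6344 0.6347 0.6351]
t block 19 ((575.98681640625, 246.91734313964844), (40.662696838378906, 110.80338287353516), 6.664546966552734) 0.16329769918655956
t fence 165 [0.06459913 0.63141208] [0.63192466 0.65296329] 0.12378689369719148
front edge slope [0.05032285 0.62455005] [0.6319 0.6323 0.6327 0.6326 0.6332 0.6345 0.6334 0.6363    nan    nan
    nan    nan    nan    nan    nan    nan]
```

View pics/v6.png

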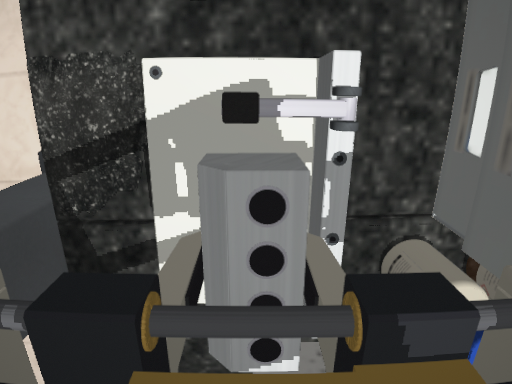

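Wrist view: the block is held straight in the jaws, with its bevel left, the fence on the right (x≈330) and the stop above it (y≈107). Gap to the fence is about 30 mm. I lower it.

```bash
python3 -m handwheel '[[[0.18,0,-0.02],[0,0,0],1],[[0.18,0,-0.02],[0,0,0],1],[[0.1,0,0],[0,0,0],1],[[0.04,0,0],[0,0,0],1],[[0.02,0,0],[0,0,0],1],[[0,0,0],[0,0,0],1]]'
python3 -m handwheel '[[[0.01,0,0],[0,0,0],1],[[0.01,0,0],[0,0,0],1],[[0,0,0],[0,0,0],1]]'
```

```text
time_s: 11.23
tool_pos: [0.5809, 0.2576, 0.0443]
ee_rot: [94.2, 90.0, 2.9]
contact_force: [-0.0, -0.3, -3.4]
gripper_width: 0.0499
time_s: 11.48
tool_pos: [0.5821, 0.2582, 0.0412]
ee_rot: [109.9, 89.9, 18.6]
contact_force: [-0.9, 0.2, -3.3]
gripper_width: 0.0501
```

```bash
python3 -m handwheel '[[[0.008,0,0],[0,0,0],1],[[0.008,0,0],[0,0,0],1],[[0,0,0],[0,0,0],1]]'
python3 -m handwheel '[[[0,0,-0.012],[0,0,0],1],[[0,0,-0.012],[0,0,0],1],[[0,0,-0.012],[0,0,0],1],[[0,0,0],[0,0,0],1]]'
```

```text
time_s: 11.73
tool_pos: [0.582, 0.2582, 0.0381]
ee_rot: [107.3, 89.9, 16.0]
contact_force: [-1.7, -1.3, 6.2]
gripper_width: 0.0497
time_s: 12.07
tool_pos: [0.5826, 0.2657, 0.0381]
ee_rot: [102.8, 89.8, 11.5]
contact_force: [-0.6, -1.1, 4.4]
gripper_width: 0.0501
```

```bash
python3 -m handwheel '[[[0,0,-0.008],[0,0,0],1],[[0,0,0],[0,0,0],1]]'
python3 -m handwheel '[[[0,0,-0.008],[0,0,0],1],[[0,0,0],[0,0,0],1]]'
```

```text
time_s: 12.23
tool_pos: [0.5827, 0.2666, 0.0381]
ee_rot: [82.7, 89.9, -8.6]
contact_force: [-0.2, -5.4, 6.7]
gripper_width: 0.05
time_s: 12.4
tool_pos: [0.5826, 0.2667, 0.0381]
ee_rot: [37.5, 89.8, -53.8]
contact_force: [-2.0, -10.8, 9.6]
gripper_width: 0.0497
```

```bash
python3 -m handwheel '[[[0,0,0],[0,0,0],-0.35],[[0,0,0],[0,0,0],-0.35],[[0,0,0],[0,0,0],-0.35],[[0,0,0],[0,0,0],-0.35],[[-0.1,0,0],[0,0,0],-0.35],[[-0.18,0,0],[0,0,0],-0.35],[[-0.18,0,0],[0,0,0],-0.35],[[-0.18,0,0],[0,0,0],-0.35],[[0,-0.15,0],[0,0,0],0.5],[[0,-0.15,0],[0,0,0],1]]'
python3 -m handwheel '[[[0,0,0],[-0.153,0,0],1],[[0,0,0],[-0.153,0,0],1],[[0,0,0],[-0.153,0,0],1],[[0,0,0],[-0.153,0,0],1],[[0,0,0],[-0.153,0,0],1],[[0,0,0],[-0.153,0,0],1],[[0,0,0],[-0.153,0,0],1],[[0,0,0],[-0.153,0,0],1],[[0,0,0],[-0.153,0,0],1],[[0,0,0],[-0.153,0,0],1]]'
python3 -m handwheel '[[[0,0,0],[-0.153,0,0],1],[[0,0,0],[-0.153,0,0],1],[[0,0,0],[-0.153,0,0],1],[[0,0,0],[0,-0.143,0],1],[[0,0,0],[0,-0.143,0],1],[[0,0,0],[0,-0.143,0],1],[[0,0,0],[0,-0.143,0],1],[[0,0,0],[0,-0.143,0],1],[[0,0,0],[0,-0.143,0],1],[[0,0,0],[0,-0.142,0],1]]'
python3 - <<'E'
from h import *
s=env.get_state();M=R.from_euler("xyz",s["ee_rot"],degrees=True).as_matrix();t=s["tool_pos"];print(t,M.round(4).tolist(),s["joint_pos"].round(1),s["contact_force"])
p,d=env.capture("top");T=cloud(cal("top"),d);S=T.reshape(-1,3)
q=(abs(S[:,0]-.59)<.06)&(abs(S[:,1]-.267)<.075)&(abs(S[:,2]-.056)<.004)&(S[:,0]<.632);Q=S[q]
print(len(Q),cv2.minAreaRect((Q[:,:2]*1000).astype(np.float32)))
a=p[130:230,140:280];cv2.imwrite("pics/v7.png",cv2.resize(a[:,:,::-1],None,fx=5,fy=5,interpolation=cv2.INTER_CUBIC))
E
```

```text
time_s: 13.23
tool_pos: [0.5239, 0.2707, 0.1685]
ee_rot: [114.6, 89.6, 23.2]
contact_force: [-0.0, 0.8, -0.8]
gripper_width: 0.0537
time_s: 14.07
tool_pos: [0.5212, 0.27, 0.1643]
ee_rot: [156.6, 90.0, 134.5]
contact_force: [-0.8, 0.8, 0.2]
gripper_width: 0.0006
time_s: 14.9
tool_pos: [0.521, 0.2705, 0.1652]
ee_rot: [0.2, 45.2, -1.6]
contact_force: [0.8, -1.4, 0.1]
gripper_width: 0.0004
[0.52099406 0.27052447 0.16517693] [[0.7044, 0.0295, 0.7091], [-0.0192, 0.9996, -0.0225], [-0.7095, 0.0023, 0.7047]] [ 38.3 -18.2 128.4 -43.3  41.2 -23.8] [ 0.8341678  -1.41644935  0.13698223]
382 ((584.01611328125, 266.1824035644531), (118.42060852050781, 64.88018035888672), 79.74298095703125)
```

View pics/v7.png

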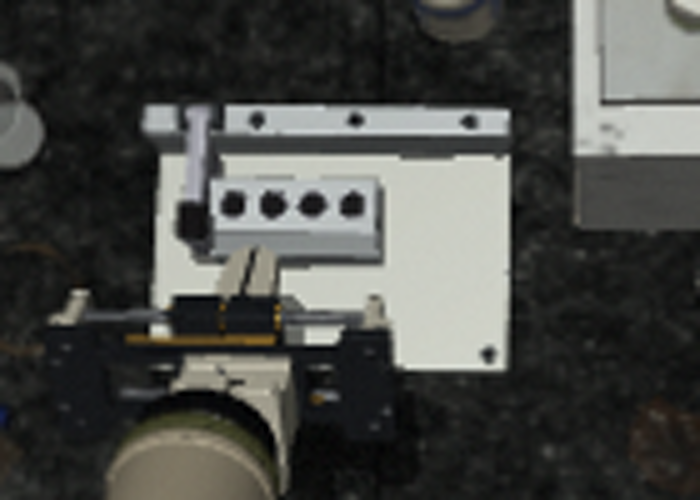

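Top view: the block is against the stop at (212,215), parallel to the fence and bevel-forward, with a gap of about 27 mm to the fence. The closed tool is tilted in front of it. I lower it, then push forward.

```bash
python3 -m handwheel '[[[0.12,-0.01,-0.12],[0,0,0],1],[[0.12,-0.005,-0.12],[0,0,0],1],[[0.12,0,-0.12],[0,0,0],1],[[0,0,0],[0,0,0],1],[[0,0,0],[0,0,0],1]]'
python3 -m handwheel '[[[0.04,0,0.04],[0,0,0],1],[[0.03,0,0.03],[0,0,0],1],[[0.02,0,0.02],[0,0,0],1],[[0.02,0,0.02],[0,0,0],1],[[0,0,0],[0,0,0],1]]'
```

```text
time_s: 15.37
tool_pos: [0.5192, 0.2648, 0.06]
ee_rot: [-0.5, 45.8, -2.2]
contact_force: [-0.2, 0.6, 0.3]
gripper_width: 0.0004
time_s: 15.78
tool_pos: [0.5541, 0.2658, 0.065]
ee_rot: [0.1, 45.3, -1.8]
contact_force: [-0.3, -1.2, -0.4]
gripper_width: 0.0007
```

```bash
python3 -m handwheel '[[[0.022,0,0.008],[0,0,0],1],[[0.018,0,0.015],[0,0,0],1],[[0.018,0,0.018],[0,0,0],1],[[0.018,0,0.018],[0,0,0],1],[[0,0,0],[0,0,0],1]]'
```

```text
time_s: 16.2
tool_pos: [0.5738, 0.2657, 0.0642]
ee_rot: [0.1, 45.2, -1.8]
contact_force: [-1.4, -1.0, 8.9]
gripper_width: 0.0005
```

```bash
python3 -m handwheel '[[[0.012,0,0.012],[0,0,0],1],[[0,0,0],[0,0,0],1]]'
```

```text
time_s: 16.37
tool_pos: [0.577, 0.2657, 0.0641]
ee_rot: [0.1, 45.2, -1.8]
contact_force: [-0.1, -1.8, 12.3]
gripper_width: 0.0006
```

```bash
python3 - <<'E'
from h import *
p,d=env.capture("top");q,e=env.capture("scene")
a=cv2.resize(p[130:230,160:260,::-1],None,fx=4,fy=4,interpolation=cv2.INTER_CUBIC)
b=cv2.resize(q[125:225,185:285,::-1],None,fx=4,fy=4,interpolation=cv2.INTER_CUBIC)
cv2.imwrite("pics/v8.png",np.hstack([a,b]))
S=cloud(cal("top"),d).reshape(-1,3)
m=(abs(S[:,0]-.60)<.04)&(abs(S[:,1]-.267)<.06)&(abs(S[:,2]-.056)<.003)&(S[:,0]<.633);Q=S[m]
print(len(Q),np.round(np.percentile(Q,[2,98],axis=0),4))
print(env.get_state()["contact_force"])
E
```

```text
333 [[0.5891 0.2097 0.0532]
 [0.6323 0.3184 0.0588]]
[-1.45542201 -2.23732359 12.60480842]
```

View pics/v8.png

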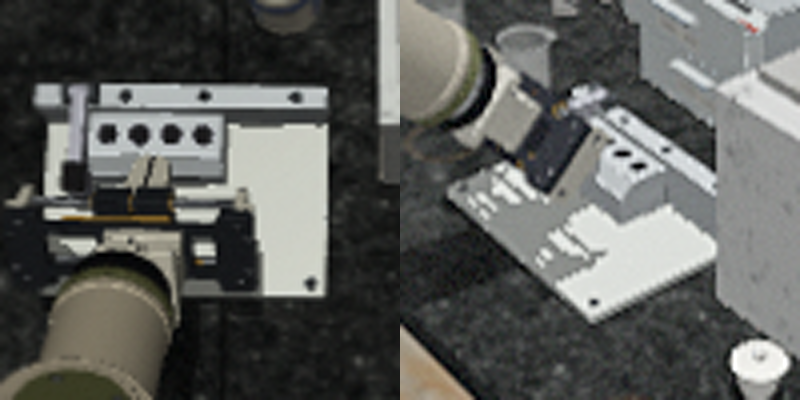

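The block is sliding with the tip on the bevel and is close to the fence. I continue in small steps.

```bash
python3 -m handwheel '[[[0.008,0,0.008],[0,0,0],1],[[0,0,0],[0,0,0],1]]'; python3 -m handwheel '[[[0.006,0,0.006],[0,0,0],1],[[0,0,0],[0,0,0],1]]'
```

```text
time_s: 16.63
tool_pos: [0.5789, 0.2657, 0.0639]
ee_rot: [0.1, 45.2, -1.8]
contact_force: [-3.6, -1.6, 13.5]
gripper_width: 0.0009
time_s: 16.8
tool_pos: [0.5799, 0.2657, 0.0638]
ee_rot: [0.1, 45.2, -1.8]
contact_force: [-19.3, -3.6, 25.1]
gripper_width: 0.0005
```

```bash
python3 -m handwheel '[[[0.005,0,0.005],[0,0,0],1],[[0,0,0],[0,0,0],1]]'
```

```text
time_s: 16.97
tool_pos: [0.5801, 0.2657, 0.0637]
ee_rot: [0.0, 45.3, -1.8]
contact_force: [-48.0, -7.4, 45.7]
gripper_width: 0.0007
```

```bash
python3 -m handwheel '[[[-0.005,0,-0.005],[0,0,0],1],[[0,0,0],[0,0,0],1],[[0,0,0],[0,0,0],1]]'
```

```text
time_s: 17.22
tool_pos: [0.5793, 0.2657, 0.0632]
ee_rot: [0.1, 45.3, -1.8]
contact_force: [-23.2, -3.1, 24.7]
gripper_width: 0.0003
```

```bash
python3 -m handwheel '[[[-0.0022,0,-0.0022],[0,0,0],1],[[0,0,0],[0,0,0],1],[[0,0,0],[0,0,0],1]]'
```

```text
time_s: 17.47
tool_pos: [0.579, 0.2657, 0.0629]
ee_rot: [0.1, 45.3, -1.7]
contact_force: [-11.2, -0.3, 16.4]
gripper_width: 0.0003
```

```bash
python3 -m handwheel '[[[-0.0015,0,0.0015],[0,0,0],1],[[0,0,0],[0,0,0],1],[[0,0,0],[0,0,0],1]]'
python3 - <<'E'
from h import *
p,d=env.capture("top");q,e=env.capture("wrist")
a=cv2.resize(p[145:195,165:225,::-1],None,fx=6.6,fy=6.6,interpolation=cv2.INTER_CUBIC)
b=cv2.resize(q[:,:,::-1],(440,330))
a=cv2.resize(a,(396,330));cv2.imwrite("pics/v9.png",np.hstack([a,b]))
W=cloud(cal("wrist"),e);S=W.reshape(-1,3);np.savez("pics/w9.npz",p=q,W=W)
T=cloud(cal("top"),d).reshape(-1,3)
for n,S in(("w",S),("t",T)):
    m=(abs(S[:,0]-.61)<.045)&(S[:,1]>.17)&(S[:,1]<.318)&(abs(S[:,2]-.056)<.0035)&(S[:,0]<.636);Q=S[m]
    if len(Q)>20: print(n,len(Q),np.round(np.percentile(Q,[2,50,98],axis=0),4).tolist(),cv2.minAreaRect((Q[:,:2]*1000).astype(np.float32)))
E
```

```text
time_s: 17.72
tool_pos: [0.5789, 0.2657, 0.0629]
ee_rot: [0.1, 45.3, -1.7]
contact_force: [-5.3, 0.1, 10.6]
gripper_width: 0.0005
w 3517 [[0.5713, 0.1752, 0.0526], [0.6004, 0.2465, 0.0569], [0.6334, 0.3163, 0.059]] ((602.0997924804688, 243.99758911132812), (65.42391967773438, 148.00390625), 0.03394417464733124)
t 352 [[0.5944, 0.2063, 0.0528], [0.6158, 0.2587, 0.056], [0.6355, 0.3148, 0.0593]] ((613.6494750976562, 244.18704223632812), (147.08181762695312, 44.264678955078125), 88.72797393798828)
```

View pics/v9.png

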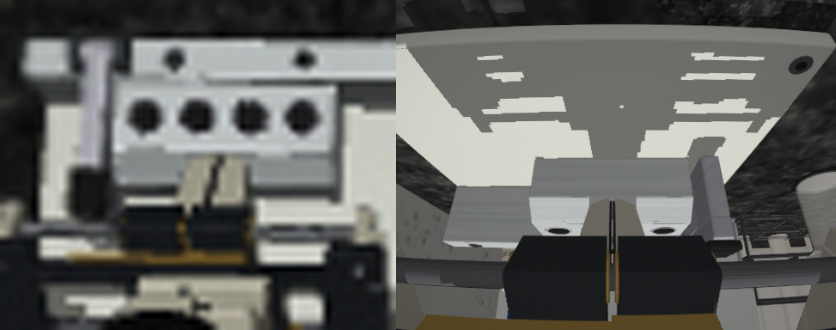

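```bash
python3 - <<'E'
from h import *
z=np.load("pics/w9.npz");a=z["p"][170:290,290:410,::-1]
cv2.imwrite("pics/v10.png",cv2.resize(a,None,fx=5,fy=5,interpolation=cv2.INTER_CUBIC))
W=z["W"]
for v in(190,200,215,230,245):print(v,[tuple(np.round(W[v,u]*1000,1).tolist()) for u in range(336,352,2)])
E
```

```text
190 [(586.3, 317.6, 17.9), (586.0, 318.7, 18.1), (595.5, 322.6, 13.0), (595.6, 323.9, 13.0), (595.3, 325.2, 13.1), (596.1, 326.7, 12.7), (596.0, 328.0, 12.8), (570.1, 320.9, 26.9)]
200 [(586.8, 316.8, 24.5), (586.9, 318.1, 24.5), (586.4, 319.1, 24.8), (608.3, 326.7, 13.7), (582.4, 320.3, 26.8), (578.1, 320.2, 29.0), (575.2, 320.5, 30.5), (571.9, 320.5, 32.2)]
215 [(587.0, 315.7, 34.2), (586.1, 316.6, 34.7), (585.8, 317.7, 34.8), (587.6, 319.4, 34.0), (586.8, 320.3, 34.4), (583.6, 320.5, 35.9), (579.3, 320.4, 37.8), (576.4, 320.6, 39.1)]
230 [(587.9, 314.7, 43.3), (587.5, 315.8, 43.5), (585.9, 316.5, 44.1), (586.1, 317.7, 44.0), (588.1, 319.4, 43.3), (587.4, 320.4, 43.6), (584.1, 320.6, 44.9), (580.1, 320.5, 46.5)]
245 [(593.3, 315.0, 50.5), (nan, nan, nan), (593.7, 317.4, 50.4), (594.4, 318.8, 50.2), (594.0, 319.9, 50.3), (590.3, 320.0, 51.6), (586.9, 320.1, 52.8), (584.2, 320.5, 53.7)]
```

View pics/v10.png

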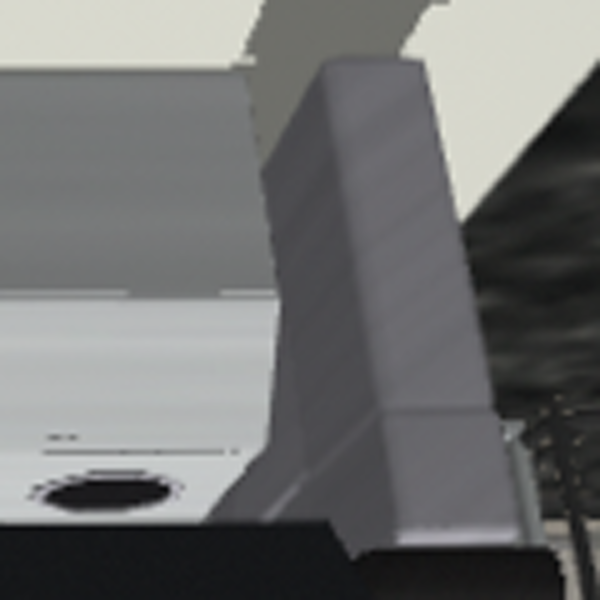

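Close-up: the block's end meets the stop face with no visible gap (depth puts the block edge at 320.3 mm and the stop at 320.5 mm). Now I trim the push.

```bash
python3 -m handwheel '[[[0.0012,0,0.0014],[0,0,0],1],[[0,0,0],[0,0,0],1],[[0,0,0],[0,0,0],1],[[0,0,0],[0,0,0],1]]'
```

```text
time_s: 18.15
tool_pos: [0.5789, 0.2657, 0.0629]
ee_rot: [0.1, 45.3, -1.7]
contact_force: [-12.6, -1.7, 15.3]
gripper_width: 0.0007
```

```bash
python3 -m handwheel '[[[-0.0013,0,0.0036],[0,0,0],1],[[0,0,0],[0,0,0],1],[[0,0,0],[0,0,0],1],[[0,0,0],[0,0,0],1]]'
```

```text
time_s: 18.48
tool_pos: [0.5789, 0.2657, 0.063]
ee_rot: [0.1, 45.4, -1.7]
contact_force: [-9.3, 0.9, 10.7]
gripper_width: 0.0006
```

```bash
python3 -m handwheel '[[[0,0,0],[0,0,0],1],[[0,0,0],[0,0,0],1],[[0,0,0],[0,0,0],1],[[0,0,0],[0,0,0],1],[[0,0,0],[0,0,0],1],[[0,0,0],[0,0,0],1]]'
python3 - <<'E'
from h import *
p,d=env.capture("top");W=cloud(cal("top"),d);S=W.reshape(-1,3)
for o in("crucible","dropper","pen","block"):
    r=env.spot_in("top",o); print(o,[(np.round(q["rect"]).tolist(),round(q["confidence"],2)) for q in r[:1]])
m=(S[:,0]>.62)&(S[:,0]<.66)&(abs(S[:,1]-.326)<.006)&(S[:,2]>.07);print("stop top z",np.median(S[m,2]))
b=(S[:,0]>.606)&(S[:,0]<.626)&(S[:,1]>.215)&(S[:,1]<.31)&(S[:,2]>.05);print("block top z by y",[np.round(np.median(S[b&(abs(S[:,1]-y)<.012),2]),4) for y in(.225,.25,.275,.3)])
q,e=env.capture("wrist");W=cloud(cal("wrist"),e)
print([np.round(W[v,338:348:2,1:]*1000,1).tolist() for v in(215,230)])
print(env.get_state()["contact_force"])
E
```

```text
time_s: 18.98
tool_pos: [0.5789, 0.2657, 0.0629]
ee_rot: [0.1, 45.4, -1.7]
contact_force: [-9.6, 2.0, 11.1]
gripper_width: 0.0008
crucible [([283.0, 179.0, 293.0, 193.0], 0.46)]
dropper [([380.0, 182.0, 396.0, 197.0], 0.43)]
pen [([101.0, 210.0, 144.0, 216.0], 0.63)]
block [([179.0, 154.0, 216.0, 173.0], 0.91)]
stop top z 0.07633215190308174
block top z by y [np.float64(0.0559), np.float64(0.057), np.float64(0.0559), np.float64(0.0568)]
[[[316.5, 34.9], [317.9, 34.4], [319.0, 34.7], [320.2, 34.6], [320.7, 35.6]], [[315.7, 43.5], [316.6, 44.0], [317.8, 43.9], [319.0, 43.9], [320.4, 43.5]]]
[-9.29732998  1.3130082  10.79575123]
```

All steady, so I hand it in.

```bash
python3 -c "
from workcell import env
print(env.hand_in())"
```

```text
the job is handed in; nothing more can be done
None
```

The job is handed in at about 19 s of the 72 s. The flip stop is down, the block is seated, and the closed fingertips are still pushing on its bevel.

**What I did:** I folded the stop down to its mechanical end first. I then gripped the block low across its width, carried it past in front of the digester and set it on the bed against the stop. After letting go, I slid it to the fence with the closed, 45°-tilted fingertips on the bevel and kept pushing.

**Last checks:**
- **Push:** about 9.5 N forward and 11 N down, steady over the last half second or so.
- **Flip stop:** level, with its plate top at 76 mm.
- **Block flat:** its top is at 56–57 mm along its length, against 56 mm expected.
- **Against the stop:** the block's end is within about 0.3 mm of the stop face, with no visible gap.
- **Flush with the fence:** judged from the sharp rise in force at contact and from the top view; I did not measure the gap directly.
- **Crucible, dropper and pen:** found at their starting places, though with low detection confidence for the crucible and dropper (about 0.45).

**Force peaks:** the forward push briefly overshot to about 48 N forward and 46 N down at the fingertips before I trimmed it back. Pressing the stop onto its end reached about 37 N. Both stayed well under the 120 N wrist limit.

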